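Close the washed grinding jars with their own lids

TASK

The three steel grinding jars of the mill have been washed and must be kept clean inside: put each round lid on the open jar of its own size, knob up and seated flat on the rim all round, setting it down rather than dropping it, and let go. Leave the jars standing where they are, and leave the square hatch cover, the vial in its green block and the wrench alone.

Things in the scene. Friction and masses are not known exactly. Their poses are not given: they have to be found in the camera images.
- lid_small_knob (a point): Small jar lid, loose, knob up: round steel plate 64 mm across, 6 mm thick; upright black knob at its middle, 22 mm across, 34 mm tall; under the plate a round boss 42 mm across (foot 34 mm), 8 mm deep, on which it stands. The point is the knob's middle: 17 mm above the plate's top, 23 mm above its under face, 31 mm above the boss's foot. z up along the knob.
- lid_medium_knob (a point): Medium jar lid, loose, knob up: round steel plate 86 mm across, 6 mm thick; upright black knob at its middle, 22 mm across, 34 mm tall; under the plate a round boss 64 mm across (foot 56 mm), 8 mm deep, on which it stands. The point is the knob's middle: 17 mm above the plate's top, 23 mm above its under face, 31 mm above the boss's foot. z up along the knob.
- lid_large_knob (a point): Large jar lid, loose, knob up: round steel plate 110 mm across, 6 mm thick; upright black knob at its middle, 22 mm across, 34 mm tall; under the plate a round boss 88 mm across (foot 80 mm), 8 mm deep, on which it stands. The point is the knob's middle: 17 mm above the plate's top, 23 mm above its under face, 31 mm above the boss's foot. z up along the knob.
- jar_small_mouth (a point): The small grinding jar, loose but heavy, open: an empty steel cylinder 64 mm across outside, 50 mm tall, wall 5 mm, bore 54 mm. The point is the centre of its mouth, level with the rim. z points up. With its lid seated, the middle of the lid's knob is 23 mm above this point.
- jar_medium_mouth (a point): The medium grinding jar, loose but heavy, open: an empty steel cylinder 86 mm across outside, 55 mm tall, wall 5 mm, bore 76 mm. The point is the centre of its mouth, level with the rim. z points up. With its lid seated, the middle of the lid's knob is 23 mm above this point.
- jar_large_mouth (a point): The large grinding jar, loose but heavy, open: an empty steel cylinder 110 mm across outside, 60 mm tall, wall 5 mm, bore 100 mm. The point is the centre of its mouth, level with the rim. z points up. With its lid seated, the middle of the lid's knob is 23 mm above this point.
- hatch_knob (a point): Bystander: a square steel hatch cover, 90 x 90 mm, with the same black knob as the lids (plate 8 to 14 mm above the bench); it belongs to another machine. The point is the middle of the knob, 31 mm above the bench.
- vial_center (a point): Bystander: a capped amber sample vial in a 60 x 60 mm green block, 97 mm tall in all. The point is on its axis, 45 mm above the bench.
- wrench: Bystander: a steel wrench 170 mm long lying flat on the bench. Origin under its shank, about mid-length; x runs along it.
Not all that is in view belongs to the job. Leave any turquoise look-alike of the part that bears lid_large_knob alone.

How it is judged:
By the outcome, as a careful person would: the job done as asked, in the order asked, and still so for the second after the job is handed in, with the robot touching nothing.
It also fails if it takes over 83 s, if anything falls off the work surface, if the arm or the gripper's body presses on something with over 40 N, if the wrist force passes 120 N, or if a joint passes its speed limit or range.

ROBOT

A 6-joint arm with a two-finger parallel gripper is mounted at the origin on the work surface. World frame = base frame: x ahead of the robot, y to its left, z up, the work surface at z = 0. Lengths are in m, angles in rad, forces in N, time in s.
With the tool pointing down it reaches from about 0.15 to 0.775 m from the base axis. Payload 6.1 kg.
Tool frame: the origin (TCP) lies midway between the tips of the shut fingers; the grasp point (between the pads) lies robot.grasp_offset behind it (robot.grasp_offset is the distance from the TCP to the grasp point, in m); z points along the fingers, y is the line along which they close (so a half turn about z gives the same grasp; the last joint's range is limited). The gripper opens to 85 mm and grips with 20 to 120 N. Pads are 22 mm wide; open, the fingers measure 114 mm over their backs; the gripper's body (76 mm by 85 mm) begins 54 mm behind the grasp point. The pads swing forward as they close: fully open they stand 13 mm farther back than shut.
Start: joints at [1.14, 0.126, -0.04, 1.405, 0, 1.571], TCP at [0.219, 0.477, 0.231] pointing down, gripper open.
Joint ranges: [-2.72, 2.72], [-0.95, 1.95], [-1.27, 1.35], [-1.78, 2.02], [-1.46, 1.47], [-3.14, 3.14]. Speed limits (rad/s): [2.39, 2.39, 3.01, 3.14, 3.14, 3.14].

INTERFACE

Orientations are given as a 3x3 rotation matrix whose columns are the frame's x, y, z axes.
In Python, from bench import robot, capture gives the robot as it stands.
- The arm moves only by the shell command python3 -m inch 'ROWS' [FORCE]. ROWS is JSON, a list of rows, each a list of 3 entries, a list of its own where there are three numbers: the shift along the tool's x, y, z in units of 30 mm (1.0 is 30 mm), then the turn about the tool's z in units of 5 degrees (1.0 is 5 degrees), then the gripper command: -1 is fully open, 1 is shut, values between are in proportion. In form: [[[x, y, z], spin, gripper], ...]. A call has 1 to 5 rows; each row is the pose to reach, as a shift and turn from the pose commanded when the call began, along the tool's axes at that moment; what a row does not reach only later rows make up. A row lasts 1/10 s, in which the tool goes at most 50 mm and 8.59 degrees, less where a joint would pass 70% of its speed; a pose out of reach is approached as far as the arm can. A call with a gripper value outside its range is refused whole. The fingers move at their own pace and stop on an object; FORCE is the grip in N (left out, the last holds). Time passes only in rows, so rows that repeat a pose let the fingers close. It gives the time, the measured TCP pose, the force, the opening and the grip force at its end, in the units of the state.
- robot.sense(): the state, without advancing time (a new reading comes with each control period).
- capture(name): name is "scene" or "top" or "wrist"; returns a dict with "img" (420x560x3 uint8, blue, green, red), "camera_matrix" (3x3 intrinsics, pixels), "k1" (the pictures are not rectified: a ray, as slopes to the right and down, at radius r is drawn at 1 + k1 r^2 times it, then the intrinsics apply), "extrinsics" (4x4, takes a point from world to camera coordinates). Camera axes: x right, y up, looking along -z (the intrinsics and any distortion apply to the point x, -y, -z); pixel columns grow to the right and rows downward; lengths in m; the calibration is good to about 2 mm. A picture is of the moment at which its call begins. There is no depth.
- robot.hand_in(): hands the job in; it is judged then, once.
The state is a dict: "time": time; "qpos": joint angles; "joint_velocities": joint speeds; "joint_efforts": joint torques, N m; "ee_pos": TCP position; "eef_rot": TCP orientation; "wrist_force": force on the tool from outside, world axes, zero at the start; "torque": the same for the moment, N m; "grip_width": finger opening in m; "finger_force": force on a finger pad.
Only numpy, scipy, OpenCV 4.12 (cv2) and the standard library are available. Lean on these libraries where they do the work, as an engineer would, in place of code of your own. Each camera call takes 0.05 s, during which the arm holds its last target. There are 200 camera calls.

## Working session

There is one attempt and no reset: what is moved stays moved. The work goes in short steps, Python scripts to look and compute and a shell command to move; the robot and the scene stay as the last step left them, time stands still between calls to the robot, and variables do not carry over. Pictures are saved under pics/ and viewed, at most 14 in all, crops included, and the job is handed in when it is done.

```bash
ls; mkdir -p pics
python3 - <<'E'
from bench import robot, capture
import cv2
print(robot.sense(), robot.grasp_offset)
for n in ("scene","top"):
    c=capture(n); cv2.imwrite(f"pics/{n}0.png",c["img"]); print(n,c["camera_matrix"],c["k1"],c["extrinsics"])
E
```

```text
pics
{'time': 0.0, 'qpos': array([ 1.14003473e+00,  1.26357576e-01, -4.05944944e-02,  1.40540339e+00,
        8.42971008e-06,  1.57079823e+00]), 'joint_velocities': array([-0.00108066, -0.00065018, -0.00087836, -0.00070373, -0.00117572,
       -0.00063108]), 'joint_efforts': array([ 3.09021998e-04, -4.35915756e+01,  3.52923560e+01,  1.73787674e-02,
        1.21273015e-04, -5.03804699e-06]), 'ee_pos': array([0.21904889, 0.47667262, 0.23054642]), 'eef_rot': array([[-9.08647197e-01,  4.17564173e-01, -6.58696366e-04],
       [ 4.17564692e-01,  9.08646098e-01, -1.41318435e-03],
       [ 8.42672725e-06, -1.55913435e-03, -9.99998785e-01]]), 'wrist_force': array([ 0.01378858, -0.02148581, -0.7465106 ]), 'torque': array([0.05838685, 0.02795289, 0.01137416]), 'finger_force': 0.0, 'grip_width': 0.08540282401395277} 0.0187
scene [[464.72393822   0.         283.37628423]
 [  0.         464.72393822 206.22595025]
 [  0.           0.           1.        ]] -0.08687872599214631 [[ 0.71840354  0.6956241  -0.00186237 -0.34224766]
 [-0.57312788  0.59340902  0.56514615  0.25287548]
 [ 0.39423442 -0.40493562  0.82498871 -1.54338153]
 [ 0.          0.          0.          1.        ]]
top [[394.90861869   0.         278.63490738]
 [  0.         394.90861869 213.07808556]
 [  0.           0.           1.        ]] -0.04441613878304237 [[ 0.0033549  -0.9999328  -0.01109699  0.0113603 ]
 [ 0.99569892  0.00231283  0.09261921 -0.48877666]
 [-0.09258732 -0.01135998  0.99563976 -1.08470154]
 [ 0.          0.          0.          1.        ]]
```

View pics/scene0.png

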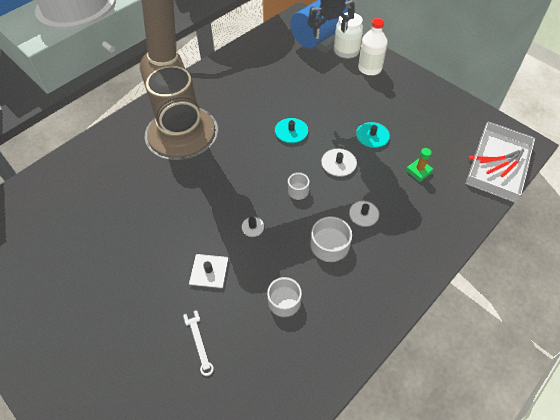

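View pics/top0.png

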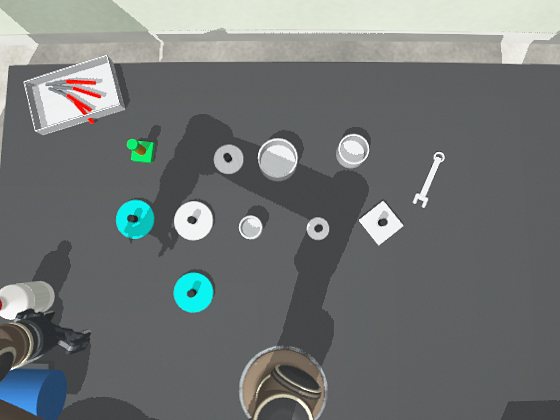

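Top view. Lids:
- Round, knobbed and grey or white: (228,158), (193,220) and (317,229).
- Turquoise look-alikes: (135,218) and (193,292). Leave these.
- Square hatch: (381,222). Leave this.

Jars: (251,227), (278,158) and (353,150). Next I'll measure sizes to match lids to jars.

```bash
cat > h.py <<'E'
from bench import robot, capture
import cv2, numpy as np
from scipy.optimize import least_squares
def cast(c,px,z):
    px=np.asarray(px,float).reshape(-1,1,2); K=c["camera_matrix"]; E=c["extrinsics"]
    u=cv2.undistortPoints(px,K,np.array([c["k1"],0,0,0])).reshape(-1,2)
    # k1 model: drawn = ray*(1+k1 r^2), same as OpenCV
    d=np.c_[u[:,0],-u[:,1],-np.ones(len(u))]@E[:3,:3]
    o=-E[:3,:3].T@E[:3,3]
    return o+d*((z-o[2])/d[:,2])[:,None], o
def project(c,p):
    E=c["extrinsics"]; q=np.atleast_2d(p)@E[:3,:3].T+E[:3,3]
    x=q[:,0]/-q[:,2]; y=-q[:,1]/-q[:,2]; f=1+c["k1"]*(x*x+y*y); K=c["camera_matrix"]
    return np.c_[K[0,0]*x*f+K[0,2],K[1,1]*y*f+K[1,2]]
def blob(c,seed,thr,rad):
    # outer contour of the bright, unsaturated blob near seed
    g=c["img"].astype(int); m=((g.min(2)>thr)&(g.max(2)-g.min(2)<40)).astype(np.uint8)*255
    k=np.zeros_like(m); cv2.circle(k,seed,rad,255,-1); m&=k
    cs,_=cv2.findContours(m,cv2.RETR_EXTERNAL,cv2.CHAIN_APPROX_NONE)
    return cv2.convexHull(max(cs,key=cv2.contourArea)).reshape(-1,2)
def ring(c,seed,z,thr=110,rad=30,away=True):
    """circle fit on plane z; away: only the half of the outline farther from the camera (no side wall there)"""
    P,o=cast(c,blob(c,seed,thr,rad)+0.0,z); P=P[:,:2]
    if away:
        u=P.mean(0)-o[:2]; u/=np.linalg.norm(u); s=(P-P.mean(0))@u; P=P[s>-.005]
    r=least_squares(lambda v:np.hypot(*(P-v[:2]).T)-v[2],[*P.mean(0),.04],loss="soft_l1",f_scale=.001)
    return np.round(r.x*1000,1),round(1000*np.sqrt(np.mean(r.fun**2)),1)
E
cat > m.py <<'E'
from h import *
T=capture("top");S=capture("scene")
for n,t,s,z in [("lidM?",(228,158),(364,213),.014),("lidL?",(193,220),(339,162),.014),("lidS?",(317,229),(253,227),.014),
  ("jarS?",(251,227),(298,184),.05),("jarL?",(278,158),(331,236),.06),("jarM?",(353,150),(284,294),.055)]:
    print(n,*ring(T,t,z,110,28),*ring(S,s,z,110,28))
E
python3 m.py
python3 - <<'E'
import cv2,numpy as np
a=cv2.imread('pics/top0.png')[120:320,100:440]
cv2.imwrite('pics/crop.png',cv2.resize(a,(800,470),interpolation=cv2.INTER_CUBIC))
E
```

```text
lidM? [646.3 158.3  43.1] 0.3 [649.2 155.9  43. ] 0.7
lidL? [468.8 255.1  56.3] 0.3 [471.6 252.4  56.1] 0.8
lidS? [447.2 -96.8  32.1] 0.4 [451.5 -99.3  33.1] 0.7
jarS? [448.2  90.3  32.9] 0.3 [450.5  88.6  32.6] 0.5
jarL? [640.4  17.   54.9] 0.3 [642.1  14.7  54.8] 0.5
jarM? [ 665.5 -193.7   43.3] 0.2 [ 667.8 -195.7   43.5] 0.5
```

View pics/crop.png

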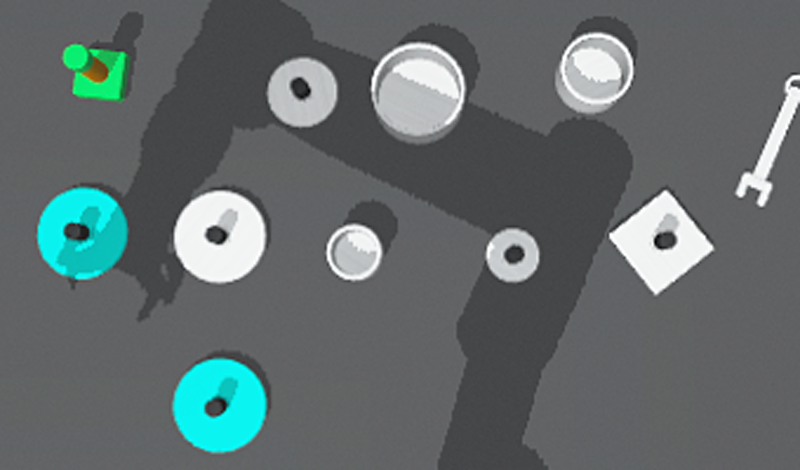

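Radii settle it: lids are L=(193,220), M=(228,158) and S=(317,229); jars are L=(278,158), M=(353,150) and S=(251,227). The crop shows the large lid is plain white and round, while the turquoise ones are look-alikes. I'll start with the large lid.

```bash
cat > go.py <<'E'
import sys; from h import *
s=robot.sense(); t=np.array([float(a) for a in sys.argv[1:4]])/1000
print("units",np.round(s["eef_rot"].T@(t-s["ee_pos"])/.03,2),"at",np.round(s["ee_pos"]*1000,1))
E
python3 go.py 470 254 150
```

```text
units [-10.7   -3.25   2.7 ] at [219.1 476.8 230.8]
```

```bash
python3 -m inch '[[[-10.7,-3.25,2.7],0,-1],[[-10.7,-3.25,2.7],0,-1],[[-10.7,-3.25,2.7],0,-1],[[-10.7,-3.25,2.7],0,-1],[[-10.7,-3.25,2.7],0,-1]]' 30; python3 go.py 470 254 150
```

```text
time: 0.7
ee_pos: [0.4021, 0.3143, 0.1722]
eef_rot: [[-0.909, 0.417, 0.0], [0.417, 0.909, 0.0], [-0.0, 0.0, -1.0]]
wrist_force: [0.8, 1.5, 0.3]
grip_width: 0.0852
finger_force: 0.0
units [-2.9  -0.88  0.74] at [402.1 314.3 172.2]
```

```bash
python3 -m inch '[[[-2.8,-0.85,0.74],0,-1],[[-2.8,-0.85,0.74],0,-1],[[-2.8,-0.85,0.74],0,-1],[[-2.8,-0.85,0.74],0,-1],[[-2.8,-0.85,0.74],0,-1]]'; python3 go.py 470 254 150
python3 - <<'E'
from h import *
c=capture("wrist"); cv2.imwrite("pics/w1.png",c["img"]); print(project(c,[[.470,.254,.014],[.470,.254,.048]]), np.round(-c["extrinsics"][:3,:3].T@c["extrinsics"][:3,3],3))
E
```

```text
time: 1.2
ee_pos: [0.4662, 0.258, 0.1506]
eef_rot: [[-0.909, 0.417, -0.0], [0.417, 0.909, 0.0], [0.0, 0.0, -1.0]]
wrist_force: [-0.1, -0.9, 0.2]
grip_width: 0.0853
finger_force: 0.0
units [-0.17 -0.07  0.02] at [466.2 258.  150.6]
[[273.39163794 207.295293  ]
 [273.07301252 218.56930266]] [0.403 0.287 0.293]
```

View pics/w1.png

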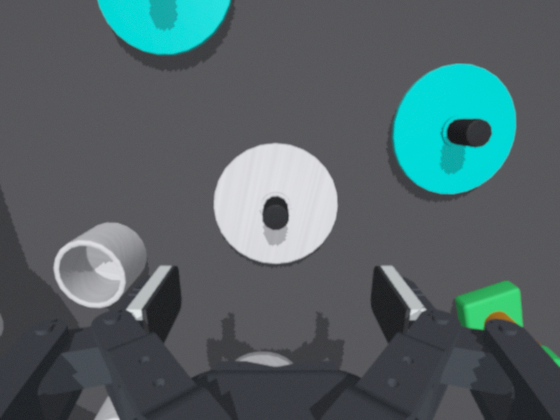

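The wrist view shows the white lid centred at about (276,204), with its knob top at (276,217). I'll refine its position from here.

```bash
python3 - <<'E'
from h import *
print(ring(capture("wrist"),(276,204),.014,120,75,False))
E
python3 go.py 470 254 20
```

```text
(array([469.6, 256. ,  55.3]), np.float64(0.1))
units [-0.18 -0.08  4.36] at [466.1 258.5 150.9]
```

```bash
python3 -m inch '[[[-0.15,-0.05,1.5],0,-1],[[-0.15,-0.05,2.8],0,-1],[[-0.15,-0.05,3.8],0,-1],[[-0.15,-0.05,4.36],0,-1],[[-0.15,-0.05,4.36],0,-1]]'; python3 -m inch '[[[0,0,0],0,-0.3],[[0,0,0],0,0],[[0,0,0],0,0.5],[[0,0,0],0,1],[[0,0,0],0,1]]' 40;python3 -m inch '[[[0,0,0],0,1],[[0,0,0],0,1],[[0,0,0],0,1],[[0,0,0],0,1],[[0,0,0],0,1]]' 40
```

```text
time: 1.8
ee_pos: [0.4677, 0.2543, 0.0174]
eef_rot: [[-0.909, 0.416, -0.004], [0.416, 0.909, -0.002], [0.003, -0.003, -1.0]]
wrist_force: [-0.4, -0.0, 0.2]
grip_width: 0.0857
finger_force: 0.0
time: 2.3
ee_pos: [0.4708, 0.2547, 0.0208]
eef_rot: [[-0.909, 0.418, 0.002], [0.418, 0.909, 0.001], [-0.001, 0.002, -1.0]]
wrist_force: [-1.2, 0.3, 5.6]
grip_width: 0.0206
finger_force: 39.0
time: 2.8
ee_pos: [0.4708, 0.2547, 0.0207]
eef_rot: [[-0.909, 0.418, 0.002], [0.418, 0.909, 0.001], [-0.001, 0.002, -1.0]]
wrist_force: [-1.0, 0.7, 5.8]
grip_width: 0.0211
finger_force: 39.1
```

```bash
python3 -m inch '[[[0,0,-0.4],0,1],[[0,0,-1.2],0,1],[[0,0,-2.4],0,1],[[0,0,-3.6],0,1],[[0,0,-4.5],0,1]]' 60;python3 -m inch '[[[0,0,0],0,1],[[0,0,0],0,1]]' 60; python3 go.py 641.2 15.9 160
```

```text
time: 3.3
ee_pos: [0.47, 0.254, 0.1568]
eef_rot: [[-0.909, 0.418, 0.0], [0.418, 0.909, -0.0], [-0.0, 0.0, -1.0]]
wrist_force: [2.0, 0.2, -3.3]
grip_width: 0.0201
finger_force: 59.1
time: 3.5
ee_pos: [0.47, 0.2541, 0.1541]
eef_rot: [[-0.909, 0.418, -0.0], [0.418, 0.909, -0.0], [0.0, -0.0, -1.0]]
wrist_force: [0.0, 0.4, -4.2]
grip_width: 0.0203
finger_force: 59.5
units [-8.5  -4.83 -0.2 ] at [470.  254.1 154.1]
```

```bash
python3 -m inch '[[[-0.7,-0.4,0],0,1],[[-1.7,-0.97,0],0,1],[[-2.7,-1.53,0],0,1],[[-3.7,-2.1,0],0,1],[[-4.7,-2.67,0],0,1]]' 60;python3 -m inch '[[[-1.0,-0.57,0],0,1],[[-2.0,-1.14,0],0,1],[[-2.9,-1.65,0],0,1],[[-3.5,-2.0,0],0,1],[[-3.75,-2.13,0],0,1]]' 60;python3 -m inch '[[[0,0,0],0,1],[[0,0,0],0,1],[[0,0,0],0,1]]'; python3 go.py 641.2 15.9 160
python3 - <<'E'
from h import *
for n in("wrist","top"):
    c=capture(n); cv2.imwrite(f"pics/{n}2.png",c["img"])
E
```

```text
time: 4.0
ee_pos: [0.564, 0.1211, 0.1517]
eef_rot: [[-0.909, 0.417, -0.005], [0.417, 0.909, -0.001], [0.004, -0.003, -1.0]]
wrist_force: [0.4, 0.1, -4.8]
grip_width: 0.0202
finger_force: 59.2
time: 4.5
ee_pos: [0.6402, 0.0159, 0.1522]
eef_rot: [[-0.908, 0.419, -0.004], [0.419, 0.908, -0.0], [0.003, -0.002, -1.0]]
wrist_force: [-0.2, 0.3, -4.3]
grip_width: 0.0205
finger_force: 59.2
time: 4.8
ee_pos: [0.6397, 0.0187, 0.1546]
eef_rot: [[-0.909, 0.416, -0.0], [0.416, 0.909, 0.0], [0.001, 0.0, -1.0]]
wrist_force: [-0.5, -0.5, -4.9]
grip_width: 0.0203
finger_force: 59.2
units [-0.08 -0.07 -0.18] at [639.7  18.7 154.6]
```

View pics/wrist2.png

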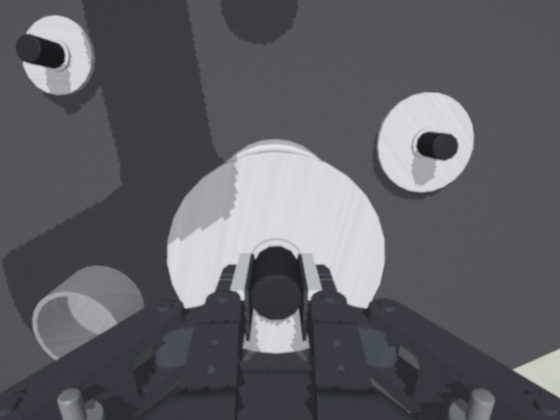

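The wrist view shows the lid held level at (276,250), with the jar's rim peeking out symmetrically behind it at (276,145). I'll measure the offset of the held lid from the TCP.

Run:
```python
from h import *
c=capture("wrist"); s=robot.sense(); g=c["img"].astype(int)
z=s["ee_pos"][2]-.0067
m=((g.min(2)>120)&(g.max(2)-g.min(2)<40)).astype(np.uint8)
m[:150]=0
# upper visible arc of lid edge: topmost bright-run pixels on left/right edges
pts=[]
for r in range(200,285,4):
    w=np.where(m[r,150:400])[0]+150; pts+= [(w.min(),r),(w.max(),r)]
P,_=cast(c,pts,z); P=P[:,:2]
r=least_squares(lambda v:np.hypot(*(P-v[:2]).T)-v[2],[*P.mean(0),.055],loss="soft_l1",f_scale=.001).x
print(r*1000,"tool offset mm",(s["eef_rot"].T@(np.r_[r[:2],0]-s["ee_pos"]*[1,1,0]))*1000, s["ee_pos"]*1000)
```

```text
[638.72567377  19.22227427  54.27252651] tool offset mm [ 1.49278990e+00  1.51121203e-01 -3.81201463e-04] [640.01990577  18.46318074 154.98198879]
```

```bash
python3 -m inch '[[[-0.1,-0.05,0.5],0,1],[[-0.1,-0.05,1.2],0,1],[[-0.1,-0.05,1.8],0,1],[[-0.1,-0.05,2.2],0,1],[[-0.1,-0.05,2.4],0,1]]' 60;python3 -m inch '[[[0,0,0],0,1],[[0,0,0],0,1],[[0,0,0],0,1]]'; python3 go.py 642 16 72.7
```

```text
time: 5.45
ee_pos: [0.6417, 0.0153, 0.0815]
eef_rot: [[-0.909, 0.417, -0.002], [0.417, 0.909, -0.0], [0.001, -0.001, -1.0]]
wrist_force: [-0.5, 0.5, -4.5]
grip_width: 0.0201
finger_force: 59.3
time: 5.75
ee_pos: [0.6431, 0.0149, 0.0838]
eef_rot: [[-0.909, 0.418, 0.002], [0.418, 0.909, 0.0], [-0.002, 0.001, -1.0]]
wrist_force: [0.3, 0.5, -4.5]
grip_width: 0.0205
finger_force: 59.2
units [0.05 0.02 0.37] at [643.1  14.9  83.8]
```

```bash
python3 -m inch '[[[0.04,0.02,0.1],0,1],[[0.04,0.02,0.18],0,1],[[0.04,0.02,0.24],0,1],[[0.04,0.02,0.28],0,1],[[0.04,0.02,0.28],0,1]]'; python3 -m inch '[[[0,0,0.03],0,1],[[0,0,0.06],0,1],[[0,0,0.06],0,1]]'; python3 -m inch '[[[0,0,0.02],0,1],[[0,0,0.04],0,1],[[0,0,0.04],0,1]]'
```

```text
time: 6.25
ee_pos: [0.6414, 0.016, 0.0739]
eef_rot: [[-0.909, 0.418, -0.0], [0.418, 0.909, -0.0], [0.0, -0.0, -1.0]]
wrist_force: [0.3, 0.5, -3.9]
grip_width: 0.0203
finger_force: 59.2
time: 6.55
ee_pos: [0.6417, 0.0159, 0.0729]
eef_rot: [[-0.909, 0.418, 0.001], [0.418, 0.909, -0.0], [-0.0, 0.0, -1.0]]
wrist_force: [-1.1, -0.6, -0.5]
grip_width: 0.0201
finger_force: 59.8
time: 6.85
ee_pos: [0.6418, 0.0159, 0.0728]
eef_rot: [[-0.909, 0.418, 0.001], [0.418, 0.909, -0.0], [-0.001, 0.001, -1.0]]
wrist_force: [-4.5, -0.4, 7.0]
grip_width: 0.0199
finger_force: 60.4
```

Contact came at z=72.8 mm, where it was predicted. Release and retreat.

```bash
python3 -m inch '[[[0,0,-0.02],0,0.4],[[0,0,-0.02],0,0.2],[[0,0,-0.02],0,0],[[0,0,-0.02],0,-0.5],[[0,0,-0.02],0,-1]]' 20; python3 -m inch '[[[0,0,-0.02],0,-1],[[0,0,-0.5],0,-1],[[0,0,-1.5],0,-1],[[0,0,-2.6],0,-1],[[0,0,-3],0,-1]]'; python3 go.py 647.7 157.1 160
```

```text
time: 7.35
ee_pos: [0.6417, 0.016, 0.0717]
eef_rot: [[-0.909, 0.418, -0.0], [0.418, 0.909, 0.0], [0.0, -0.0, -1.0]]
wrist_force: [-0.3, 0.1, -0.3]
grip_width: 0.0699
finger_force: 0.0
time: 7.85
ee_pos: [0.6431, 0.016, 0.1667]
eef_rot: [[-0.909, 0.418, 0.006], [0.418, 0.909, 0.0], [-0.005, 0.003, -1.0]]
wrist_force: [-0.5, -0.3, 0.1]
grip_width: 0.0853
finger_force: 0.0
units [1.83 4.34 0.23] at [643.1  16.  166.7]
```

```bash
python3 -m inch '[[[0.6,1.3,0],0,-1],[[1.2,2.6,0],0,-1],[[1.7,3.8,0],0,-1],[[1.85,4.3,0.1],0,-1],[[1.85,4.3,0.1],0,-1]]';  python3 -m inch '[[[0,0,0],0,-1],[[0,0,0],0,-1]]';python3 - <<'E'
from h import *
c=capture("wrist"); cv2.imwrite("pics/w3.png",c["img"]); p=project(c,[[.6477,.1571,.014]])[0].astype(int); print(p)
print(ring(c,tuple(map(int,p)),.014,120,62,False))
E
python3 go.py 647.7 157.1 20
```

```text
time: 8.35
ee_pos: [0.6449, 0.1584, 0.1582]
eef_rot: [[-0.91, 0.415, -0.001], [0.415, 0.91, -0.0], [0.001, -0.0, -1.0]]
wrist_force: [-0.3, 0.8, -0.2]
grip_width: 0.0852
finger_force: 0.0
time: 8.55
ee_pos: [0.6451, 0.155, 0.1589]
eef_rot: [[-0.908, 0.419, -0.0], [0.419, 0.908, -0.0], [-0.0, -0.001, -1.0]]
wrist_force: [-0.6, 0.4, -0.3]
grip_width: 0.0855
finger_force: 0.0
[279 201]
(array([647. , 159.1,  43.5]), np.float64(0.1))
units [-0.05  0.1   4.63] at [645.1 154.9 159. ]
```

View pics/w3.png

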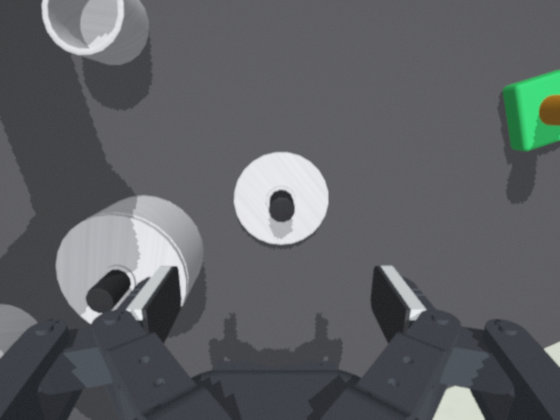

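The large lid is sitting flat on its jar at (120,255), and the medium lid is at (281,198). Grasp it.

```bash
python3 -m inch '[[[-0.03,0.12,1.5],0,-1],[[-0.03,0.12,2.8],0,-1],[[-0.03,0.12,4],0,-1],[[-0.03,0.12,4.6],0,-1],[[-0.03,0.12,4.6],0,-1]]'; python3 -m inch '[[[0,0,0],0,-0.3],[[0,0,0],0,0],[[0,0,0],0,0.5],[[0,0,0],0,1],[[0,0,0],0,1]]' 40;python3 -m inch '[[[0,0,0],0,1],[[0,0,0],0,1],[[0,0,0],0,1]]' 60
```

```text
time: 9.1
ee_pos: [0.6452, 0.1573, 0.0174]
eef_rot: [[-0.908, 0.419, -0.006], [0.419, 0.908, -0.002], [0.005, -0.004, -1.0]]
wrist_force: [-0.0, -0.1, -0.0]
grip_width: 0.0856
finger_force: 0.0
time: 9.6
ee_pos: [0.6481, 0.1593, 0.0221]
eef_rot: [[-0.909, 0.418, 0.002], [0.418, 0.909, 0.0], [-0.002, 0.001, -1.0]]
wrist_force: [-0.2, -1.1, 5.2]
grip_width: 0.0205
finger_force: 39.1
time: 9.9
ee_pos: [0.6481, 0.1593, 0.0222]
eef_rot: [[-0.909, 0.418, 0.002], [0.418, 0.909, 0.0], [-0.002, 0.001, -1.0]]
wrist_force: [-0.4, -1.1, 6.5]
grip_width: 0.0202
finger_force: 58.4
```

```bash
python3 -m inch '[[[0,0,-0.4],0,1],[[0,0,-1.4],0,1],[[0,0,-2.8],0,1],[[0,0,-4.2],0,1],[[0,0,-4.8],0,1]]' 60;python3 -m inch '[[[0,0,0],0,1],[[0,0,0],0,1]]' 60; python3 go.py 666.6 -194.7 165
```

```text
time: 10.4
ee_pos: [0.6484, 0.1597, 0.1697]
eef_rot: [[-0.909, 0.417, 0.005], [0.417, 0.909, 0.001], [-0.004, 0.003, -1.0]]
wrist_force: [1.4, -0.4, -1.5]
grip_width: 0.0202
finger_force: 58.9
time: 10.6
ee_pos: [0.6471, 0.1593, 0.1641]
eef_rot: [[-0.909, 0.418, -0.001], [0.418, 0.909, -0.0], [0.001, -0.0, -1.0]]
wrist_force: [0.1, -0.2, -3.0]
grip_width: 0.0203
finger_force: 58.9
units [ -5.52 -10.45  -0.03] at [647.1 159.3 164.1]
```

```bash
python3 -m inch '[[[-0.3,-0.6,-0.1],0,1],[[-0.9,-1.7,-0.1],0,1],[[-1.5,-2.85,-0.1],0,1],[[-2.1,-4.0,-0.1],0,1],[[-2.7,-5.1,-0.1],0,1]]' 60;python3 -m inch '[[[-0.6,-1.15,0],0,1],[[-1.2,-2.3,0],0,1],[[-1.8,-3.4,0],0,1],[[-2.4,-4.5,0],0,1],[[-2.8,-5.3,0],0,1]]' 60;python3 -m inch '[[[0,0,0],0,1],[[0,0,0],0,1],[[0,0,0],0,1]]'; python3 go.py 666.6 -194.7 165
```

```text
time: 11.1
ee_pos: [0.6557, -0.0159, 0.1655]
eef_rot: [[-0.908, 0.418, -0.004], [0.418, 0.909, -0.0], [0.003, -0.002, -1.0]]
wrist_force: [0.6, 0.3, -2.4]
grip_width: 0.0204
finger_force: 59.0
time: 11.6
ee_pos: [0.6655, -0.1963, 0.1652]
eef_rot: [[-0.908, 0.42, -0.004], [0.42, 0.908, 0.0], [0.004, -0.001, -1.0]]
wrist_force: [0.4, 0.2, -2.7]
grip_width: 0.02
finger_force: 59.1
time: 11.9
ee_pos: [0.6663, -0.1927, 0.1666]
eef_rot: [[-0.909, 0.417, -0.002], [0.417, 0.909, 0.001], [0.002, -0.0, -1.0]]
wrist_force: [0.7, 0.2, -3.0]
grip_width: 0.0199
finger_force: 59.0
units [-0.04 -0.06  0.05] at [ 666.3 -192.7  166.6]
```

```bash
python3 -m inch '[[[-0.02,-0.04,0.6],0,1],[[-0.02,-0.04,1.4],0,1],[[-0.02,-0.04,2.2],0,1],[[-0.02,-0.04,2.7],0,1],[[-0.02,-0.04,2.9],0,1]]' 60;python3 -m inch '[[[0,0,0],0,1],[[0,0,0],0,1],[[0,0,0],0,1]]'; python3 go.py 666.6 -194 69.2
python3 - <<'E'
from h import *
cv2.imwrite("pics/s4.png",cv2.resize(capture("scene")["img"][180:360,180:420],(800,600),interpolation=cv2.INTER_CUBIC))
E
```

```text
time: 12.4
ee_pos: [0.6658, -0.1927, 0.0785]
eef_rot: [[-0.909, 0.416, -0.004], [0.416, 0.909, 0.001], [0.004, -0.0, -1.0]]
wrist_force: [-0.8, 0.5, -3.0]
grip_width: 0.0201
finger_force: 59.0
time: 12.7
ee_pos: [0.6678, -0.1944, 0.0823]
eef_rot: [[-0.909, 0.417, 0.002], [0.417, 0.909, -0.001], [-0.002, 0.0, -1.0]]
wrist_force: [-0.4, 1.3, -2.0]
grip_width: 0.0199
finger_force: 59.0
units [ 0.04 -0.    0.44] at [ 667.8 -194.4   82.3]
```

View pics/s4.png

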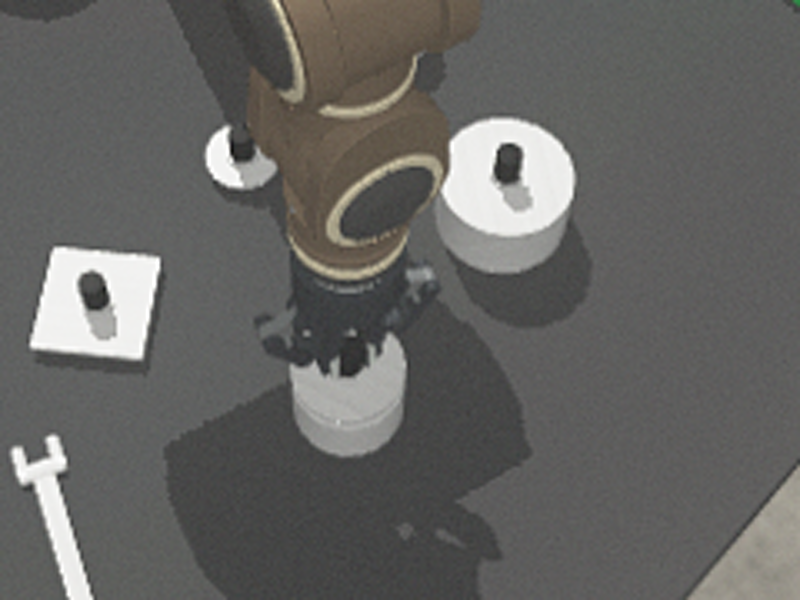

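The large lid is seated and flush at (507,185), and the medium lid hovers in line over its jar at (348,390). Lower it gently.

```bash
python3 -m inch '[[[0.02,0,0.12],0,1],[[0.02,0,0.22],0,1],[[0.02,0,0.3],0,1],[[0.02,0,0.34],0,1],[[0.02,0,0.34],0,1]]'; python3 -m inch '[[[0,0,0.03],0,1],[[0,0,0.06],0,1],[[0,0,0.06],0,1]]'; python3 -m inch '[[[0,0,0.03],0,1],[[0,0,0.06],0,1],[[0,0,0.06],0,1]]'
```

```text
time: 13.25
ee_pos: [0.6663, -0.1942, 0.0702]
eef_rot: [[-0.909, 0.418, -0.001], [0.418, 0.909, 0.0], [0.001, -0.0, -1.0]]
wrist_force: [-0.0, -0.2, -2.9]
grip_width: 0.0199
finger_force: 59.0
time: 13.55
ee_pos: [0.6666, -0.1943, 0.0692]
eef_rot: [[-0.909, 0.418, 0.0], [0.418, 0.909, -0.0], [-0.0, 0.0, -1.0]]
wrist_force: [-0.8, -0.6, -1.0]
grip_width: 0.0206
finger_force: 59.5
time: 13.85
ee_pos: [0.6667, -0.1943, 0.0692]
eef_rot: [[-0.909, 0.418, 0.002], [0.418, 0.909, -0.001], [-0.002, 0.0, -1.0]]
wrist_force: [-4.8, 0.7, 8.9]
grip_width: 0.0198
finger_force: 60.2
```

```bash
python3 -m inch '[[[0,0,-0.03],0,0.4],[[0,0,-0.03],0,0.2],[[0,0,-0.03],0,0],[[0,0,-0.03],0,-0.5],[[0,0,-0.03],0,-1]]' 20; python3 -m inch '[[[0,0,-0.03],0,-1],[[0,0,-0.5],0,-1],[[0,0,-1.5],0,-1],[[0,0,-2.6],0,-1],[[0,0,-3],0,-1]]'; python3 go.py 449.3 -97.5 155
```

```text
time: 14.35
ee_pos: [0.6665, -0.1942, 0.0677]
eef_rot: [[-0.909, 0.418, -0.0], [0.418, 0.909, 0.0], [0.0, -0.0, -1.0]]
wrist_force: [0.3, 0.2, 0.4]
grip_width: 0.0703
finger_force: 0.0
time: 14.85
ee_pos: [0.6679, -0.1946, 0.163]
eef_rot: [[-0.909, 0.418, 0.006], [0.418, 0.909, -0.002], [-0.006, 0.001, -1.0]]
wrist_force: [0.5, 0.1, 0.9]
grip_width: 0.0858
finger_force: 0.0
units [ 7.98 -0.1   0.22] at [ 667.9 -194.6  163. ]
```

```bash
python3 -m inch '[[[1.3,0,0],0,-1],[[2.8,-0.05,0],0,-1],[[4.3,-0.1,0],0,-1],[[5.8,-0.1,0],0,-1],[[7,-0.1,0.1],0,-1]]';  python3 -m inch '[[[0.9,0,0],0,-1],[[1,0,0],0,-1],[[1,0,0],0,-1],[[1,0,0],0,-1]]';python3 - <<'E'
from h import *
c=capture("wrist"); cv2.imwrite("pics/w5.png",c["img"]); p=project(c,[[.4493,-.0975,.014]])[0].astype(int); print(p)
print(ring(c,tuple(map(int,p)),.014,120,50,False))
E
python3 go.py 449.3 -97.5 20
```

```text
time: 15.35
ee_pos: [0.4724, -0.1085, 0.1555]
eef_rot: [[-0.909, 0.418, 0.001], [0.418, 0.909, -0.0], [-0.001, 0.0, -1.0]]
wrist_force: [-0.6, 1.1, 0.1]
grip_width: 0.0851
finger_force: 0.0
time: 15.75
ee_pos: [0.4482, -0.097, 0.1553]
eef_rot: [[-0.909, 0.418, 0.001], [0.418, 0.909, -0.0], [-0.001, 0.0, -1.0]]
wrist_force: [-0.0, -0.1, 0.2]
grip_width: 0.0854
finger_force: 0.0
[275 201]
(array([ 442.7, -101.7,   37.4]), np.float64(2.3))
units [-0.03  0.    4.5 ] at [448.2 -97.1 155.1]
```

View pics/w5.png

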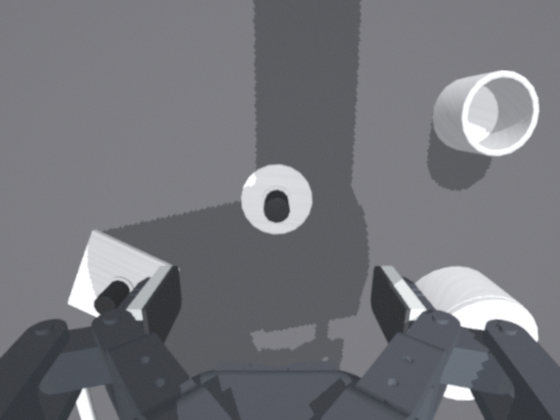

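The small lid is at (277,199), with the hatch well clear on the left. The fit picked up bright background, so I'll refit with a higher threshold and measure the small jar too.

```bash
python3 - <<'E'
from h import *
c=capture("wrist"); print([ring(c,(277,199),.014,t,50,False) for t in (150,180)],ring(c,(495,113),.05,190,62))
E
python3 go.py 449.3 -97.5 20
```

```text
[(array([448. , -96.5,  32. ]), np.float64(0.2)), (array([447.9, -96.6,  31.5]), np.float64(0.2))] (array([449.2,  90.2,  31.6]), np.float64(0.1))
units [-0.04  0.    4.5 ] at [448.1 -97.1 154.9]
```

Current xy is already within a millimetre. Descend and grasp.

```bash
python3 -m inch '[[[0,0,1.5],0,-1],[[0,0,2.8],0,-1],[[0,0,4],0,-1],[[0,0,4.45],0,-1],[[0,0,4.45],0,-1]]'; python3 -m inch '[[[0,0,0],0,-0.3],[[0,0,0],0,0],[[0,0,0],0,0.5],[[0,0,0],0,1],[[0,0,0],0,1]]' 40;python3 -m inch '[[[0,0,0],0,1],[[0,0,0],0,1],[[0,0,0],0,1]]' 60;python3 -m inch '[[[0,0,-0.4],0,1],[[0,0,-1.4],0,1],[[0,0,-2.8],0,1],[[0,0,-4],0,1],[[0,0,-4.4],0,1]]' 60;python3 -m inch '[[[0,0,0],0,1],[[0,0,0],0,1]]' 60; python3 go.py 449.3 90 155
```

```text
time: 16.35
ee_pos: [0.4457, -0.0966, 0.0188]
eef_rot: [[-0.908, 0.418, -0.005], [0.418, 0.909, 0.001], [0.005, -0.001, -1.0]]
wrist_force: [0.7, 0.3, 0.1]
grip_width: 0.0852
finger_force: 0.0
time: 16.85
ee_pos: [0.4478, -0.0968, 0.0223]
eef_rot: [[-0.909, 0.418, 0.002], [0.418, 0.909, -0.0], [-0.002, 0.0, -1.0]]
wrist_force: [-0.4, -0.8, 3.6]
grip_width: 0.0208
finger_force: 39.0
time: 17.15
ee_pos: [0.4479, -0.0968, 0.0223]
eef_rot: [[-0.909, 0.418, 0.002], [0.418, 0.909, -0.0], [-0.002, 0.0, -1.0]]
wrist_force: [0.2, 1.1, 5.8]
grip_width: 0.0198
finger_force: 58.4
time: 17.65
ee_pos: [0.4487, -0.0971, 0.1577]
eef_rot: [[-0.909, 0.418, 0.005], [0.418, 0.909, -0.001], [-0.005, 0.001, -1.0]]
wrist_force: [0.8, 0.2, -1.5]
grip_width: 0.0202
finger_force: 58.9
time: 17.85
ee_pos: [0.4466, -0.0966, 0.1523]
eef_rot: [[-0.909, 0.418, -0.001], [0.418, 0.909, 0.0], [0.001, -0.0, -1.0]]
wrist_force: [-0.4, 0.6, -1.4]
grip_width: 0.0199
finger_force: 58.9
units [ 2.52  5.69 -0.09] at [446.6 -96.6 152.3]
```

```bash
python3 -m inch '[[[0.4,0.8,0],0,1],[[0.9,2.0,0],0,1],[[1.4,3.2,0],0,1],[[1.9,4.4,0],0,1],[[2.4,5.4,0],0,1]]' 60;python3 -m inch '[[[0.12,0.29,0],0,1],[[0.12,0.29,0],0,1],[[0.12,0.29,0],0,1],[[0.12,0.29,0],0,1]]'; python3 go.py 449 90 76
python3 - <<'E'
from h import *
cv2.imwrite("pics/w6.png",capture("wrist")["img"])
E
```

```text
time: 18.35
ee_pos: [0.4481, 0.082, 0.1511]
eef_rot: [[-0.909, 0.417, -0.004], [0.417, 0.909, -0.001], [0.003, -0.002, -1.0]]
wrist_force: [0.6, -0.1, -1.1]
grip_width: 0.0203
finger_force: 59.0
time: 18.75
ee_pos: [0.4495, 0.0888, 0.1529]
eef_rot: [[-0.908, 0.419, -0.001], [0.419, 0.908, -0.001], [0.001, -0.001, -1.0]]
wrist_force: [-0.2, 0.5, -0.8]
grip_width: 0.0199
finger_force: 59.0
units [0.03 0.03 2.56] at [449.5  88.8 152.9]
```

View pics/w6.png

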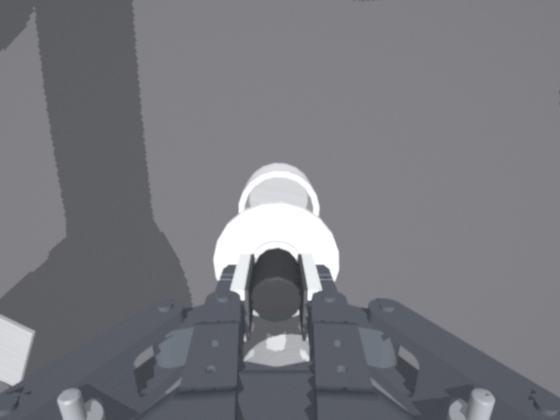

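The held lid at (276,262) is aligned over the small jar, whose rim is visible at (279,195). Descend.

```bash
python3 -m inch '[[[0.02,0.03,0.6],0,1],[[0.02,0.03,1.4],0,1],[[0.02,0.03,2.0],0,1],[[0.02,0.03,2.4],0,1],[[0.02,0.03,2.55],0,1]]' 60;python3 -m inch '[[[0,0,0],0,1],[[0,0,0],0,1],[[0,0,0],0,1]]'; python3 go.py 449 90 64.3
```

```text
time: 19.3
ee_pos: [0.449, 0.0902, 0.0758]
eef_rot: [[-0.908, 0.419, -0.002], [0.419, 0.908, -0.0], [0.001, -0.001, -1.0]]
wrist_force: [0.3, 0.1, -0.1]
grip_width: 0.0201
finger_force: 59.0
time: 19.6
ee_pos: [0.4503, 0.0911, 0.0778]
eef_rot: [[-0.909, 0.418, 0.002], [0.418, 0.909, 0.0], [-0.001, 0.001, -1.0]]
wrist_force: [0.4, 0.0, -1.0]
grip_width: 0.0202
finger_force: 59.0
units [ 0.02 -0.05  0.45] at [450.3  91.1  77.8]
```

```bash
python3 -m inch '[[[0.02,-0.03,0.12],0,1],[[0.02,-0.03,0.24],0,1],[[0.02,-0.03,0.32],0,1],[[0.02,-0.03,0.36],0,1],[[0.02,-0.03,0.36],0,1]]'; python3 -m inch '[[[0,0,0.03],0,1],[[0,0,0.06],0,1],[[0,0,0.06],0,1]]'; python3 -m inch '[[[0,0,0.03],0,1],[[0,0,0.06],0,1],[[0,0,0.06],0,1]]'
```

```text
time: 20.1
ee_pos: [0.4485, 0.0904, 0.0659]
eef_rot: [[-0.909, 0.418, -0.0], [0.418, 0.909, -0.0], [0.0, -0.0, -1.0]]
wrist_force: [-0.0, -0.2, -1.5]
grip_width: 0.0204
finger_force: 59.0
time: 20.4
ee_pos: [0.4488, 0.0905, 0.0645]
eef_rot: [[-0.909, 0.418, 0.0], [0.418, 0.909, 0.0], [-0.0, 0.0, -1.0]]
wrist_force: [-0.7, 0.4, -0.0]
grip_width: 0.0201
finger_force: 59.1
time: 20.7
ee_pos: [0.4489, 0.0906, 0.0643]
eef_rot: [[-0.909, 0.418, 0.001], [0.418, 0.909, 0.0], [-0.001, 0.001, -1.0]]
wrist_force: [-5.8, 0.5, 13.7]
grip_width: 0.0201
finger_force: 60.9
```

Seated at the predicted height. Release, back up, and move aside toward the base for a final look.

```bash
python3 -m inch '[[[0,0,-0.04],0,0.4],[[0,0,-0.04],0,0.2],[[0,0,-0.04],0,0],[[0,0,-0.04],0,-0.5],[[0,0,-0.04],0,-1]]' 20; python3 -m inch '[[[0,0,-0.04],0,-1],[[0,0,-0.5],0,-1],[[0,0,-1.5],0,-1],[[0,0,-2.6],0,-1],[[0,0,-3.5],0,-1]]';python3 -m inch '[[[1,0,-1],0,-1],[[2.5,0,-1],0,-1],[[4,0,-1],0,-1],[[5,0,-1],0,-1],[[5,0,-1],0,-1]]';python3 -m inch '[[[0,0,0],0,-1],[[0,0,0],0,-1],[[0,0,0],0,-1]]'
python3 - <<'E'
from h import *
T=capture("top");S=capture("scene")
a=cv2.resize(S["img"][140:330,220:400],(540,570),interpolation=cv2.INTER_CUBIC)
cv2.imwrite("pics/f.png",a); cv2.imwrite("pics/ft.png",T["img"])
for n,t,s,z in [("S",(251,227),(298,184),.056),("L",(278,158),(331,236),.066),("M",(353,150),(284,294),.061)]:
    print(n,*ring(T,t,z,110,28),*ring(S,s,z,110,28))
E
```

```text
time: 21.2
ee_pos: [0.4486, 0.0904, 0.0635]
eef_rot: [[-0.909, 0.418, -0.0], [0.418, 0.909, -0.0], [0.0, -0.0, -1.0]]
wrist_force: [-0.7, 0.6, 0.2]
grip_width: 0.0702
finger_force: 0.0
time: 21.7
ee_pos: [0.4488, 0.0905, 0.1704]
eef_rot: [[-0.909, 0.418, 0.001], [0.418, 0.909, 0.0], [-0.001, 0.0, -1.0]]
wrist_force: [-0.2, 0.0, 0.8]
grip_width: 0.0857
finger_force: 0.0
time: 22.2
ee_pos: [0.3098, 0.1537, 0.1991]
eef_rot: [[-0.91, 0.415, 0.0], [0.415, 0.91, 0.001], [0.0, 0.001, -1.0]]
wrist_force: [-0.1, 0.3, -1.0]
grip_width: 0.0855
finger_force: 0.0
time: 22.5
ee_pos: [0.3132, 0.1529, 0.1986]
eef_rot: [[-0.908, 0.419, -0.0], [0.419, 0.908, -0.0], [0.0, -0.0, -1.0]]
wrist_force: [-0.2, -0.2, -0.3]
grip_width: 0.0853
finger_force: 0.0
S [447.7  90.2  32.9] 0.1 [450.4  87.9  33.1] 0.5
L [639.6  16.6  55.2] 0.5 [641.9  15.2  55.2] 0.3
M [ 664.5 -194.2   43.8] 0.4 [ 667.2 -195.7   43.5] 0.4
```

View pics/f.png

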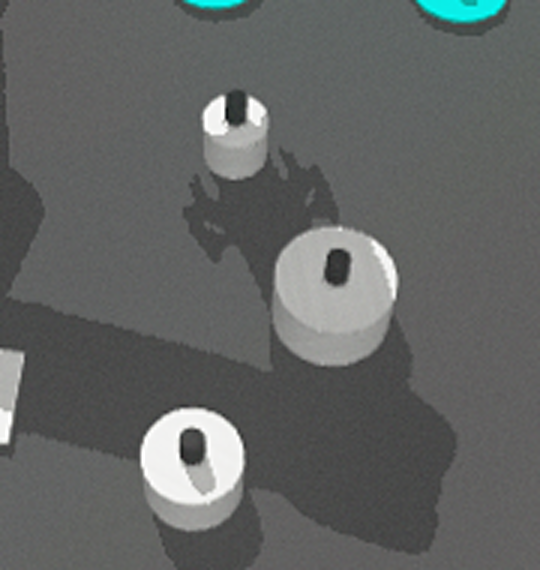

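View pics/ft.png

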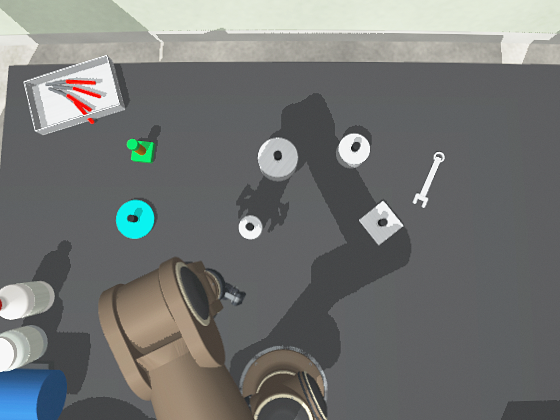

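All three lids are flush and concentric on their jars in both views. The fitted centres match the jars' original positions to about a millimetre, and the bystanders haven't moved. Handing in.

```bash
python3 -c "
from bench import robot
print(robot.hand_in())"
```

```text
the job is handed in; nothing more can be done
None
```

All three lids sit knob up and flush on their own jars, set down gently and released; the jars are within about 1 mm of where they stood, nothing else was touched, and the job was handed in after about 23 s of robot time.

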